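Ready a printing stamp for its new handle

ROBOT

A 6-joint arm with a two-finger parallel gripper is mounted at the origin on the work surface. World frame = base frame: x ahead of the robot, y to its left, z up, the work surface at z = 0. Lengths are in m, angles in rad, forces in N, time in s.
With the tool pointing down it reaches from about 0.35 to 0.975 m from the base axis. Payload 7.1 kg.
Tool frame: the origin (TCP) lies between the finger pads; the fingertips stand 22 mm ahead of it and the grasp point (between the pads) lies 3 mm ahead of it; z points along the fingers, y is the direction in which the jaws open and shut (so a half turn about z gives the same grasp; the last joint's range is limited). The gripper opens to 88 mm and grips with 3 to 60 N. Pads are 20 mm wide; open, the fingers measure 115 mm over their backs; the gripper's body (75 mm by 178 mm) begins 61 mm behind the grasp point.
Start: joints at [-1.207, 0.423, 1.63, -0, 1.089, -0.019], TCP at [0.233, -0.58, 0.245] pointing down, gripper open.
Joint ranges: [-3, 3], [-0.9, 2.11], [0.09, 2.58], [-1.31, 4.45], [0.11, 2.69], [-2.54, 2.54]. Speed limits (rad/s): [2.39, 2.39, 3.01, 3.14, 3.14, 3.14].

INTERFACE

Orientations are given as a unit quaternion [w, x, y, z].
In Python, from plant import env gives the robot as it stands.
- The arm moves only by the shell command python3 -m inch 'ROWS' [FORCE]. ROWS is a JSON object of lists of equal length, an entry for each row: "travel": the shift along the tool's x, y, z in mm, a list of three; "dr": the turn, a rotation vector about the tool's x, y, z in rad, a list of three; "fingers": the closure, from 0 (fully open) to 1 (shut). A call has 1 to 10 rows; each row shifts and turns the pose as measured when the row begins, along the tool's axes as they then stand; what a row does not reach is not made up. A row lasts 1/10 s, in which the tool goes at most 50 mm and 8.59 degrees, less where a joint would pass 70% of its speed; a pose out of reach is approached as far as the arm can. A call with a gripper value outside its range is refused whole. The fingers move at their own pace and stop on an object; FORCE is the grip in N (left out, the last holds). Time passes only in rows, so rows that do not move let the fingers close. It gives the time, the measured TCP pose, the force and the opening at its end, in the units of the state.
- env.state(): the state, without advancing time (a new reading comes with each control period).
- env.snapshot(name): name is "scene" or "top"; returns (picture, depth): 480x640x3 uint8, blue, green, red; 480x640 float32, m along the optical axis (not along the pixel's ray), 0 where there is no reading.
- env.camera_params(name): a dict with "intrinsics" (3x3 intrinsics, pixels), "T" (4x4, takes a point from camera to world coordinates). Camera axes: x right, y down, z forward; pixel columns grow to the right and rows downward; lengths in m; the calibration is good to about 2 mm. A picture is of the moment at which its call begins. camera_params takes no time and is no camera call.
- env.sign_off(): hands the job in, once; it reports no verdict.
The state is a dict: "time": time; "qpos": joint angles; "qvel": joint speeds; "joint_efforts": joint torques, N m; "tool_pos": TCP position; "tcp_rot": TCP orientation; "force": force on the tool from outside, world axes, zero at the start; "wrist_torque": the same for the moment, N m; "finger_gap": finger opening in m.
Only numpy, scipy, OpenCV 4.12 (cv2) and the standard library are available. Lean on these libraries where they do the work, as an engineer would, in place of code of your own. Each camera call takes 0.05 s, during which the arm holds its last target.

TASK

Get this printing stamp ready for its new handle: first, leaving the stamp head alone, take the wooden dowel from its sloping rest and stand it upright in the steel cup. Then pick up the stamp head, find its blind hole, turn it so that the hole faces straight up, and finish while still holding it like that, still and well clear of the table (its middle at least 15 cm up). Leave everything else where it is.

Things in the scene. Friction and masses are not known exactly. Their poses are not given: they have to be found in the camera images.
- stamp_mid (a point): the stamp head: a plain wooden prism 46 x 46 mm in section and 58 mm long, with a further 4 mm of carved relief on one end and one blind round hole (20 mm wide, 28 mm deep) in the centre of the other end. It starts lying on one of its long sides. This point is the middle of its 58 mm length, on its axis, 23 mm above the table as it lies. Its x axis runs along the length and points out of the hole; z points up as it lies; y is square to a 46 mm side face. About 110 g
- dowel_mid (a point): the handle dowel: a straight wooden rod 18 mm in diameter, 150 mm long, about 30 g, both ends alike. This point is its middle; z runs along the rod to its upper end. It starts leaning in the sloping rest, 40 degrees above level, its lower end against a stop; the upper 60 mm or so stands clear of the rest
- rest: fixed wooden rest with a sloping V trough 85 mm long on a 100 x 70 mm base, about 85 mm tall; origin under its centre; the trough rises along its +x axis
- cup: fixed steel holder cup, upright, 56 mm outside and 50 mm inside diameter, 75 mm tall, inner floor 6 mm above the table; origin under its centre
- big_block: bystander: carved printing block with a bar handle on top, 90 x 120 mm, 64 mm tall; origin under its centre
- round_stamp: bystander: small round stamp with a knob, 44 mm across, 55 mm tall; origin under its centre
- brush: bystander: hand brush lying flat; origin under its centre
- jar: bystander: closed glass jar, 70 mm across, 85 mm tall; origin under its centre
- mallet: bystander: mallet lying flat; origin under its centre
- straightedge: bystander: flat steel rule 300 x 30 x 5 mm; origin under its centre
- bowl: bystander: white ceramic bowl, 110 mm across, 50 mm tall; origin under its centre
There are look-alikes about, which are no part of the job. What is meant by the part that bears dowel_mid is not blue, and is the smaller of those in its own colour.

How it is judged:
On the way:
1. the dowel stands in the cup, let go, before the stamp head has been moved (angle between the z axis of dowel_mid and the z axis of cup, either way round below 0.5 rad and horizontal distance between dowel_mid and cup below 0.03 m and height (world z) of dowel_mid below 0.095 m and contact force between the fingers and dowel below 0.1 N and linear speed of dowel below 0.05 m/s and distance of stamp_mid from where it was at the start of the episode below 0.03 m), for 0.2 s.
At the end, for the whole second after the job is handed in: Dowel in the cup: within 0.5 rad of upright, middle within 30 mm of the cup axis and below 95 mm, let go, still. Stamp head held by the fingers, middle above 120 mm, hole up within 0.26 rad, still, touching no cup, dowel or rest. No bystander pushed over 40 mm (angle between the z axis of dowel_mid and the z axis of cup, either way round below 0.5 rad and horizontal distance between dowel_mid and cup below 0.03 m and height (world z) of dowel_mid below 0.095 m and contact force between each of the fingers, stamp and dowel below 0.1 N and linear speed of each of dowel, stamp below 0.05 m/s and height (world z) of stamp_mid above 0.12 m and angle between stamp_mid's own x axis and vertical below 0.26 rad and contact force between the fingers and stamp above 1 N and contact force between stamp and cup below 0.1 N and contact force between stamp and rest below 0.1 N); the arm keeps its last pose, push and grip.
It fails at once if a bystander is pushed more than 40 mm (distance of any of big_block, round_stamp, brush, jar, mallet, straightedge, bowl from where it was at the start of the episode above 0.04 m).
It also fails if it takes over 51 s, if anything falls off the work surface, if the arm or the gripper's body presses on something with over 40 N, if the wrist force passes 120 N, or if a joint passes its speed limit or range.

## Working session

There is one attempt and no reset: what is moved stays moved. The work goes in short steps, Python scripts to look and compute and a shell command to move; the robot and the scene stay as the last step left them, time stands still between calls to the robot, and variables do not carry over. Pictures are saved under pics/ and viewed, and the job is handed in when it is done.

```bash
ls; mkdir -p pics; python3 - <<'E'
from plant import env
import cv2,numpy as np
print(env.state())
for n in("scene","top"):
    p,d=env.snapshot(n); cv2.imwrite(f"pics/{n}0.png",p); np.savez(f"pics/{n}0.npz",p=p,d=d)
    c=env.camera_params(n);print(n,np.round(c["intrinsics"],1).tolist(),np.round(c["T"],3).tolist())
E
```

```text
pics
{'time': 0.0, 'qpos': array([-1.20701538e+00,  4.23855382e-01,  1.63071089e+00, -1.78982791e-05,
        1.08861763e+00, -1.89634577e-02]), 'qvel': array([-0.00109244,  0.00039901,  0.00153514, -0.00117489, -0.00107552,
       -0.00094456]), 'joint_efforts': array([ 1.82709522e-03, -5.44607520e+01, -2.73665893e+01,  6.45264890e-02,
        2.27821857e-02, -1.35510340e-04]), 'tool_pos': array([ 0.23326451, -0.579252  ,  0.2438844 ]), 'tcp_rot': array([-7.82465366e-04,  9.81743056e-01,  1.90210247e-01, -1.44301405e-04]), 'force': array([ 0.03041649, -0.64469462, -0.57587679]), 'wrist_torque': array([ 0.02098097, -0.01909633, -0.00529403]), 'finger_gap': 0.08755426880740991}
scene [[448.2, 0.0, 313.7], [0.0, 448.2, 238.8], [0.0, 0.0, 1.0]] [[0.863, 0.373, -0.34, 0.909], [0.505, -0.647, 0.571, -0.621], [-0.007, -0.664, -0.747, 0.904], [0.0, 0.0, 0.0, 1.0]]
top [[439.8, 0.0, 319.2], [0.0, 439.8, 236.8], [0.0, 0.0, 1.0]] [[-0.006, -0.985, 0.174, 0.316], [-1.0, 0.007, 0.008, 0.009], [-0.009, -0.174, -0.985, 1.171], [0.0, 0.0, 0.0, 1.0]]
```

View pics/scene0.png

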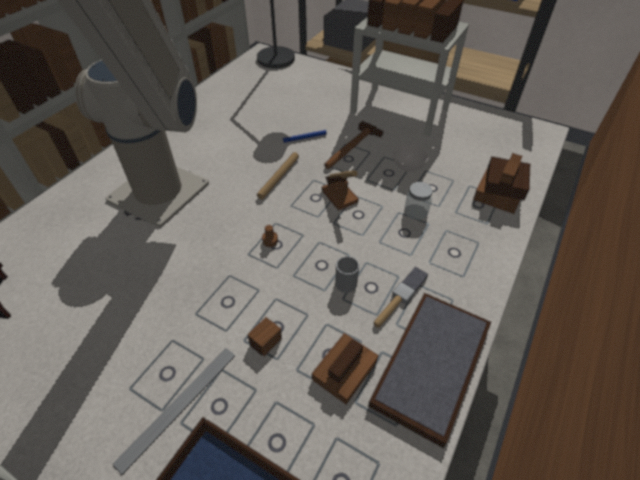

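View pics/top0.png

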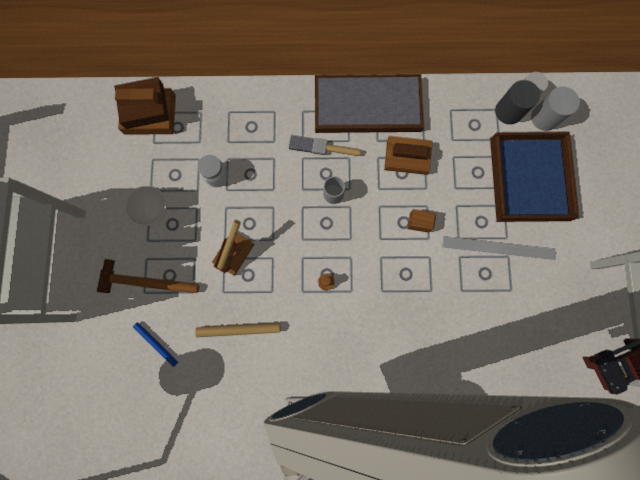

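The scene view shows the stamp head at about (264,336), the cup at (347,273) and the rest with the dowel at (340,190). In the top view they are at (422,220), (334,190) and (232,248). The blue rod at (155,344) and the larger lying rod at (240,330) are decoys. I'll zoom in and measure next.

```bash
cat > h.py <<'E'
import numpy as np,cv2
from plant import env
def load(f,n):
    z=np.load(f); return z['p'],z['d'],cloud(z['d'],n)
def cloud(d,n):
    c=env.camera_params(n);K=c["intrinsics"];T=np.array(c["T"])
    v,u=np.mgrid[0:480,0:640]
    P=np.stack([(u-K[0][2])/K[0][0]*d,(v-K[1][2])/K[1][1]*d,d],-1)
    return P@T[:3,:3].T+T[:3,3]
def ray(n,u,v,z):
    c=env.camera_params(n);K=c["intrinsics"];T=np.array(c["T"])
    r=T[:3,:3]@np.array([(u-K[0][2])/K[0][0],(v-K[1][2])/K[1][1],1]);o=T[:3,3]
    return o+r*(z-o[2])/r[2]
E
python3 - <<'E'
from h import *
for n,bs in(("scene",[(225,300,80,60),(300,150,80,100),(310,240,80,60)]),("top",[(395,195,60,45),(205,205,100,75),(310,165,50,45)])):
    p,d,C=load(f"pics/{n}0.npz",n)
    t=[cv2.resize(p[y:y+h,x:x+w],(260,int(h*260/w)),interpolation=cv2.INTER_CUBIC) for x,y,w,h in bs]
    H=max(a.shape[0] for a in t)
    cv2.imwrite(f"pics/z_{n}.png",np.hstack([cv2.copyMakeBorder(a,0,H-a.shape[0],0,4,0) for a in t]))
    for x,y,w,h in bs:
        c=C[y:y+h,x:x+w].reshape(-1,3); dd=d[y:y+h,x:x+w].ravel()
        m=(dd>0)&(c[:,2]>0.012); q=c[m]
        print(n,m.sum(),(dd==0).sum(),q.min(0).round(3),q.max(0).round(3),np.median(q,0).round(3), "table z",np.median(c[(dd>0)&~m][:,2]).round(4))
E
```

```text
scene 788 17 [ 0.531 -0.286  0.012] [ 0.586 -0.218  0.051] [ 0.565 -0.256  0.045] table z 0.0007
scene 1046 37 [0.376 0.194 0.012] [0.539 0.443 0.146] [0.48  0.243 0.024] table z 0.001
scene 702 20 [ 0.613 -0.048  0.012] [0.668 0.008 0.079] [ 0.641 -0.026  0.05 ] table z 0.0009
top 492 7 [ 0.533 -0.287  0.012] [ 0.587 -0.22   0.053] [ 0.557 -0.25   0.045] table z 0.0003
top 1129 28 [0.422 0.195 0.012] [0.542 0.303 0.146] [0.477 0.239 0.046] table z 0.0002
top 326 4 [ 0.614 -0.048  0.012] [0.67  0.005 0.08 ] [ 0.649 -0.021  0.051] table z 0.0004
```

```bash
python3 - <<'E'
from h import *
# stamp, cup, dowel in world grids
for n,(x,y,w,h),zr in (("top",(395,195,60,45),(.03,.06)),("scene",(225,300,80,60),(.036,.06)),("top",(310,165,50,45),(.065,.09)),("scene",(310,240,80,60),(.065,.09))):
    p,d,C=load(f"pics/{n}0.npz",n)
    c=C[y:y+h,x:x+w].reshape(-1,3);q=c[(c[:,2]>zr[0])&(c[:,2]<zr[1])]
    r=cv2.minAreaRect((q[:,:2]*1000).astype(np.float32)); print(n,len(q),r,q.mean(0).round(4))
for n,(x,y,w,h) in (("top",(205,205,100,75)),("scene",(300,150,80,100))):
    p,d,C=load(f"pics/{n}0.npz",n)
    c=C[y:y+h,x:x+w].reshape(-1,3);q=c[(c[:,2]>.095)&(c[:,2]<.2)]
    print(n,len(q)); m=q.mean(0);U,S,V=np.linalg.svd(q-m);print(m.round(3),S.round(3),V[0].round(3)); t=(q-m)@V[0];print(t.min(),t.max(),q[t.argmin()].round(3),q[t.argmax()].round(3))
E
```

```text
top 444 ((560.5687255859375, -253.4993896484375), (62.39504623413086, 47.62043380737305), 79.34182739257812) [ 0.559  -0.2521  0.0451]
scene 610 ((558.21826171875, -252.44598388671875), (63.086265563964844, 48.7642822265625), 79.84976196289062) [ 0.56   -0.2538  0.0457]
top 103 ((642.2659912109375, -20.609575271606445), (51.73379135131836, 55.04356002807617), 89.55879974365234) [ 0.6424 -0.0203  0.0734]
scene 182 ((639.6682739257812, -19.786094665527344), (54.09611129760742, 56.704795837402344), 29.909353256225586) [ 0.6408 -0.0208  0.0722]
top 206
[0.512 0.228 0.121] [0.337 0.08  0.052] [-0.676  0.4   -0.619]
-0.03509803509031361 0.04221806662663298 [0.538 0.213 0.139] [0.484 0.247 0.095]
scene 108
[0.515 0.222 0.123] [0.246 0.052 0.041] [-0.721  0.311 -0.619]
-0.0294019986800523 0.05192760420991714 [0.536 0.209 0.14 ] [0.478 0.248 0.095]
```

View pics/z_scene.png

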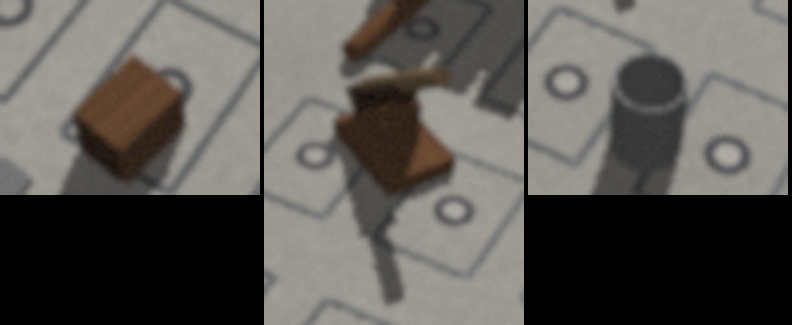

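View pics/z_top.png

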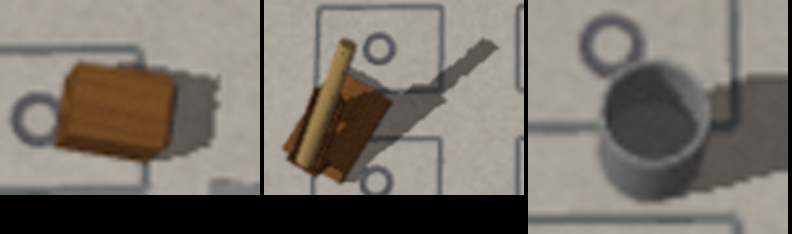

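Zoomed in, the dowel rises from about (300,165) to (345,45) in the top crop, and the cup is empty. The stamp's ends are in shadow. I'll fit the dowel axis from depth and brighten the stamp ends to look for the hole.

```bash
python3 - <<'E'
from h import *
from scipy.optimize import least_squares
Q=[]
for n,(x,y,w,h) in (("top",(205,205,50,75)),("scene",(320,160,45,35))):
    p,d,C=load(f"pics/{n}0.npz",n)
    hsv=cv2.cvtColor(p,cv2.COLOR_BGR2HSV)
    c=C[y:y+h,x:x+w].reshape(-1,3); s=hsv[y:y+h,x:x+w].reshape(-1,3)
    m=(c[:,2]>.09)&(c[:,2]<.16); 
    q=c[m];print(n,len(q));Q.append(q)
def fit(q):
    # axis: point at z=.12 (a,b), yaw, pitch
    def f(v):
        dd=np.array([np.cos(v[3])*np.cos(v[2]),np.cos(v[3])*np.sin(v[2]),np.sin(v[3])]);o=np.array([v[0],v[1],.12])
        e=q-o;return np.linalg.norm(e-np.outer(e@dd,dd),axis=1)-.009
    r=least_squares(f,[.51,.225,-.5,.7],loss='soft_l1',f_scale=.002)
    v=r.x;dd=np.array([np.cos(v[3])*np.cos(v[2]),np.cos(v[3])*np.sin(v[2]),np.sin(v[3])])
    t=(q-[v[0],v[1],.12])@dd
    print(v.round(4),np.degrees(v[2:]).round(1),np.abs(r.fun).mean(),"top end t",np.percentile(t,[90,98,100]).round(4),"end",(np.array([v[0],v[1],.12])+np.percentile(t,99)*dd).round(4))
fit(Q[0]);fit(Q[1]);fit(np.vstack(Q))
ims=[]
for n,(x,y,w,h) in (("scene",(240,310,50,50)),("top",(400,200,50,40))):
    p,d,C=load(f"pics/{n}0.npz",n)
    a=p[y:y+h,x:x+w].astype(float); a=np.clip((a/255)**.5*255*1.1,0,255).astype(np.uint8)
    ims.append(cv2.resize(a,(400,400*h//w),interpolation=cv2.INTER_CUBIC))
ims[1]=cv2.copyMakeBorder(ims[1],0,400-ims[1].shape[0],0,0,0)
cv2.imwrite("pics/st.png",np.hstack(ims))
E
```

```text
top 253
scene 124
[ 0.5194  0.2255 -0.54    0.6974] [-30.9  40. ] 0.0017157903705785843 top end t [0.0253 0.0287 0.0296] end [0.5387 0.2139 0.1388]
[ 0.5162  0.2275 -0.4898  0.7104] [-28.1  40.7] 0.0017366234063663733 top end t [0.0288 0.0307 0.0328] end [0.537  0.2163 0.1403]
[ 0.5187  0.2259 -0.5199  0.6972] [-29.8  39.9] 0.0018933560547974761 top end t [0.0266 0.0289 0.0307] end [0.5386 0.2145 0.1391]
```

View pics/st.png

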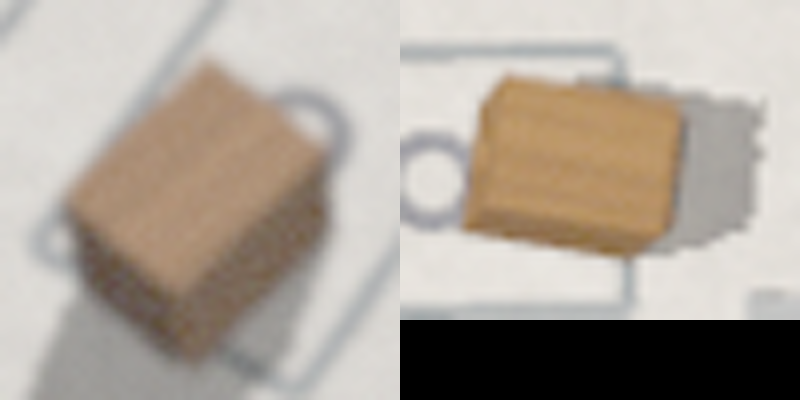

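```bash
cat > plan.py <<'E'
import sys,json,numpy as np
from scipy.spatial.transform import Rotation as R
from plant import env
# usage: plan.py x y z [zx zy zz yx yy yz]  target TCP, tool z dir, tool y dir
a=[float(v) for v in sys.argv[1:]]
s=env.state();q=s["tcp_rot"];r=R.from_quat([q[1],q[2],q[3],q[0]])
print("t",round(s["time"],2),"pos",s["tool_pos"].round(4),"x,y,z axes",r.as_matrix().T.round(3).tolist(),"q",s["qpos"].round(2),"F",s["force"].round(1),"gap",round(s["finger_gap"],4))
if len(a)>=3: print("travel now mm",(r.inv().apply(np.array(a[:3])-s["tool_pos"])*1000).round(1))
if len(a)==9:
    z=np.array(a[3:6]);z/=np.linalg.norm(z);y=np.array(a[6:9]);y-=z*(y@z);y/=np.linalg.norm(y)
    t=R.from_matrix(np.stack([np.cross(y,z),y,z],1))
    print("rotvec in tool",(r.inv()*t).as_rotvec().round(4),"travel after turn mm",(t.inv().apply(np.array(a[:3])-s["tool_pos"])*1000).round(1))
E
python3 plan.py 0.5205 0.225 0.23 0 0 -1 0.5 0.866 0
```

```text
t 0.1 pos [ 0.2333 -0.5793  0.244 ] x,y,z axes [[0.928, 0.374, 0.0], [0.374, -0.928, -0.001], [-0.0, 0.001, -1.0]] q [-1.21  0.42  1.63 -0.    1.09 -0.02] F [ 0.7  0.7 -0.2] gap 0.0875
travel now mm [ 566.8 -638.8   14.8]
rotvec in tool [-7.0000e-04 -1.5000e-03 -2.2352e+00] travel after turn mm [153.5 840.2  14. ]
```

```bash
Z='[0,0,0]'; python3 -m inch '{"travel":[[28,-32,0],[28,-32,0],[28,-32,0],[28,-32,0],[28,-32,0],[28,-32,0],[28,-32,0],[28,-32,0],[28,-32,0],[28,-32,0]],"dr":[[0,0,0],[0,0,0],[0,0,0],[0,0,0],[0,0,0],[0,0,0],[0,0,0],[0,0,0],[0,0,0],[0,0,0]],"fingers":[0,0,0,0,0,0,0,0,0,0]}'; python3 plan.py 0.5205 0.225 0.23 0 0 -1 0.5 0.866 0
```

```text
time: 1.1
tool_pos: [0.3753, -0.1672, 0.2414]
tcp_rot: [-0.001, 0.983, 0.186, -0.001]
force: [1.3, -0.7, 0.5]
finger_gap: 0.0878
t 1.1 pos [ 0.3753 -0.1672  0.2414] x,y,z axes [[0.931, 0.365, -0.001], [0.365, -0.931, -0.003], [-0.002, 0.003, -1.0]] q [-0.45  0.11  2.08  0.    0.96  0.75] F [ 1.3 -0.7  0.5] gap 0.0878
travel now mm [ 278.2 -312.2   12.1]
rotvec in tool [-0.0027 -0.003  -2.2447] travel after turn mm [ 70.4 412.2  11.4]
```

```bash
python3 -m inch '{"travel":[[28,-31,0],[28,-31,0],[28,-31,0],[28,-31,0],[28,-31,0],[28,-31,0],[28,-31,0],[28,-31,0],[28,-31,0],[28,-31,0]],"dr":[[0,0,0],[0,0,0],[0,0,0],[0,0,0],[0,0,0],[0,0,0],[0,0,0],[0,0,0],[0,0,0],[0,0,0]],"fingers":[0,0,0,0,0,0,0,0,0,0]}'
python3 -m inch '{"travel":[[0,0,0],[0,0,0],[0,0,0],[0,0,0],[0,0,0],[0,0,0],[0,0,0],[0,0,0],[0,0,0],[0,0,0]],"dr":[[0,0,-0.149],[0,0,-0.149],[0,0,-0.149],[0,0,-0.149],[0,0,-0.149],[0,0,-0.149],[0,0,-0.149],[0,0,-0.149],[0,0,-0.149],[0,0,-0.149]],"fingers":[0,0,0,0,0,0,0,0,0,0]}'; python3 plan.py 0.5205 0.225 0.2 0 0 -1 0.5 0.866 0
```

```text
time: 2.1
tool_pos: [0.5239, 0.242, 0.241]
tcp_rot: [-0.001, 0.982, 0.186, -0.002]
force: [0.8, -0.7, 0.4]
finger_gap: 0.0877
time: 3.1
tool_pos: [0.5227, 0.248, 0.2362]
tcp_rot: [-0.004, 0.59, 0.808, -0.003]
force: [-0.0, 0.6, -0.2]
finger_gap: 0.0882
t 3.1 pos [0.5227 0.248  0.2362] x,y,z axes [[-0.305, 0.953, 0.002], [0.952, 0.305, -0.009], [-0.01, -0.001, -1.0]] q [0.42 0.37 1.74 0.   1.05 0.11] F [-0.   0.6 -0.2] gap 0.0882
travel now mm [-21.3  -8.8  36.2]
rotvec in tool [-0.0082 -0.0057 -0.7377] travel after turn mm [ -9.6 -21.   36.2]
```

```bash
python3 -m inch '{"travel":[[0,0,0],[0,0,0],[0,0,0],[0,0,0],[0,0,0],[-5,-10,18],[-5,-11,18],[0,0,0]],"dr":[[-0.002,0,-0.148],[-0.002,0,-0.148],[-0.002,-0.002,-0.148],[-0.002,-0.002,-0.148],[0,-0.001,-0.144],[0,0,0],[0,0,0],[0,0,0]],"fingers":[0,0,0,0,0,0,0,0]}'; python3 plan.py 0.5205 0.225 0.125 0 0 -1 0.5 0.866 0
```

```text
time: 3.9
tool_pos: [0.5193, 0.2239, 0.197]
tcp_rot: [-0.002, 0.25, 0.968, -0.001]
force: [-0.1, -0.6, -0.1]
finger_gap: 0.0877
t 3.9 pos [0.5193 0.2239 0.197 ] x,y,z axes [[-0.875, 0.484, 0.002], [0.484, 0.875, -0.003], [-0.004, -0.001, -1.0]] q [ 0.39  0.4   1.8   0.    0.95 -0.68] F [-0.1 -0.6 -0.1] gap 0.0877
travel now mm [-0.6  1.8 72. ]
rotvec in tool [-0.0028 -0.0024  0.0179] travel after turn mm [-0.4  1.6 72. ]
```

```bash
python3 -m inch '{"travel":[[0,1,24],[0,1,24],[0,0,20],[0,0,5],[0,0,0]],"dr":[[0,0,0.018],[0,0,0],[0,0,0],[0,0,0],[0,0,0]],"fingers":[0,0,0,0,0]}' 25; python3 plan.py 0.5205 0.225 0.125;python3 - <<'E'
from h import *
p,d=env.snapshot("top"); a=p[190:290,180:300];b=env.snapshot("scene")[0][140:240,290:410]
cv2.imwrite("pics/g1.png",cv2.resize(np.hstack([a,b]),None,fx=3.3,fy=3.3,interpolation=cv2.INTER_CUBIC))
E
```

```text
time: 4.4
tool_pos: [0.5223, 0.2277, 0.1248]
tcp_rot: [-0.0, 0.26, 0.966, 0.0]
force: [0.0, 0.1, 0.8]
finger_gap: 0.0878
t 4.4 pos [0.5223 0.2277 0.1248] x,y,z axes [[-0.865, 0.502, 0.001], [0.502, 0.865, 0.0], [-0.001, 0.001, -1.0]] q [ 0.39  0.51  1.83  0.    0.81 -0.66] F [0.  0.1 0.8] gap 0.0878
travel now mm [ 0.2 -3.2 -0.2]
```

View pics/g1.png

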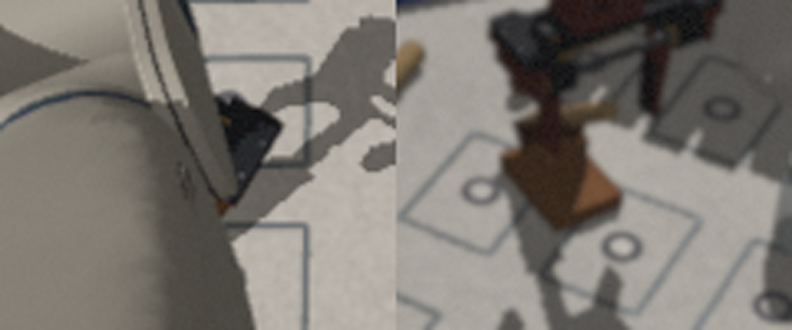

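In the scene crop the fingers straddle the dowel, whose upper end is at (610,112). I'll centre by 3 mm and close.

```bash
python3 -m inch '{"travel":[[0,-3,0],[0,0,0],[0,0,0],[0,0,0],[0,0,0],[0,0,0],[0,0,0],[0,0,0],[0,0,0],[0,0,0]],"dr":[[0,0,0],[0,0,0],[0,0,0],[0,0,0],[0,0,0],[0,0,0],[0,0,0],[0,0,0],[0,0,0],[0,0,0]],"fingers":[0.4,0.7,1,1,1,1,1,1,1,1]}' 25; python3 plan.py 0.5205 0.225 0.125
```

```text
time: 5.5
tool_pos: [0.5228, 0.2256, 0.1294]
tcp_rot: [0.002, 0.26, 0.966, 0.002]
force: [-1.2, -1.1, 1.6]
finger_gap: 0.0172
t 5.5 pos [0.5228 0.2256 0.1294] x,y,z axes [[-0.865, 0.502, -0.004], [0.502, 0.865, 0.005], [0.006, 0.003, -1.0]] q [ 0.39  0.5   1.83  0.    0.8  -0.66] F [-1.2 -1.1  1.6] gap 0.0172
travel now mm [ 1.7 -1.7  4.4]
```

Gripped, with a gap of 17 mm. Next I'll lift.

```bash
python3 -m inch '{"travel":[[0,0,-15],[0,0,-30],[0,0,-30],[0,0,-30],[0,0,-30],[0,0,-10],[0,0,0]],"dr":[[0,0,0],[0,0,0],[0,0,0],[0,0,0],[0,0,0],[0,0,0],[0,0,0]],"fingers":[1,1,1,1,1,1,1]}' 25; python3 plan.py 0.6 0 0.27 0 0 -1 0.035 0.999 0 
```

```text
time: 6.2
tool_pos: [0.5216, 0.2253, 0.284]
tcp_rot: [0.003, 0.26, 0.966, 0.003]
force: [-0.5, 0.1, -1.3]
finger_gap: 0.0175
t 6.2 pos [0.5216 0.2253 0.284 ] x,y,z axes [[-0.864, 0.503, -0.004], [0.503, 0.864, 0.007], [0.007, 0.004, -1.0]] q [ 0.39  0.29  1.73  0.    1.12 -0.66] F [-0.5  0.1 -1.3] gap 0.0175
travel now mm [-180.9 -155.5   13.7]
rotvec in tool [ 0.0056  0.0054 -0.4916] travel after turn mm [ -86.2 -222.4   14. ]
```

```bash
python3 - <<'E'
from h import *
p,d=env.snapshot("top"); a=p[170:290,180:310];b=env.snapshot("scene")[0][90:210,290:420]
cv2.imwrite("pics/g2.png",cv2.resize(np.hstack([a,b]),None,fx=3,fy=3,interpolation=cv2.INTER_CUBIC))
E
```

```text
(no output)
```

View pics/g2.png

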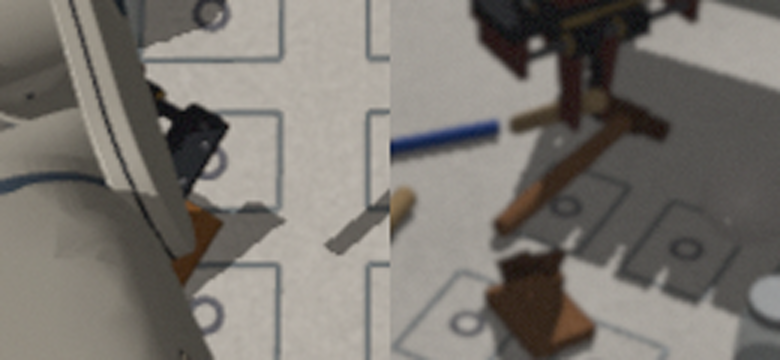

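The dowel is held clear of the rest in the scene crop: lower end near (515,120), gripped near (600,100). Next I'll turn the yaw by 28° and tilt about the jaws by −50°.

```bash
python3 -m inch '{"travel":[[0,0,0],[0,0,0],[0,0,0],[0,0,0],[0,0,0],[0,0,0],[0,0,0],[0,0,0],[0,0,0],[0,0,0]],"dr":[[0,0,-0.125],[0,0,-0.125],[0,0,-0.125],[0,0,-0.125],[0,-0.14,0],[0,-0.14,0],[0,-0.14,0],[0,-0.14,0],[0,-0.14,0],[0,-0.14,0]],"fingers":[1,1,1,1,1,1,1,1,1,1]}' 25; python3 plan.py 0.64 -0.02 0.25 0.766 0 -0.643 0.035 0.999 0 
```

```text
time: 7.3
tool_pos: [0.5182, 0.214, 0.2641]
tcp_rot: [0.331, 0.008, 0.943, -0.018]
force: [0.7, -1.1, 0.3]
finger_gap: 0.0176
t 7.3 pos [0.5182 0.214  0.2641] x,y,z axes [[-0.78, 0.002, -0.626], [0.026, 0.999, -0.028], [0.625, -0.038, -0.78]] q [ 0.56  0.17  2.13 -0.98  0.45 -0.18] F [ 0.7 -1.1  0.3] gap 0.0176
travel now mm [ -86.8 -230.2   96.1]
rotvec in tool [-0.0408 -0.1961  0.0238] travel after turn mm [ -72.8 -232.4  102.4]
```

```bash
python3 -m inch '{"travel":[[-9,-29,8],[-9,-29,8],[-9,-29,8],[-9,-29,8],[-9,-29,8],[-9,-29,8],[-9,-29,8],[-9,-29,8],[0,0,0],[0,0,0]],"dr":[[0,0,0],[0,0,0],[0,0,0],[0,0,0],[0,0,0],[0,0,0],[0,0,0],[0,0,0],[-0.02,-0.09,0.01],[-0.02,-0.09,0.01]],"fingers":[1,1,1,1,1,1,1,1,1,1]}' 25; python3 plan.py 0.64 -0.02 0.25 0.766 0 -0.643 0.035 0.999 0 
python3 - <<'E'
from h import *
for n in("scene","top"):
    p,d=env.snapshot(n); cv2.imwrite(f"pics/{n}2.png",p); np.savez(f"pics/{n}2.npz",p=p,d=d)
E
```

```text
time: 8.3
tool_pos: [0.5941, -0.0077, 0.2588]
tcp_rot: [0.346, 0.001, 0.938, 0.001]
force: [-0.1, 0.2, -0.2]
finger_gap: 0.0176
t 8.3 pos [ 0.5941 -0.0077  0.2588] x,y,z axes [[-0.76, 0.003, -0.649], [0.001, 1.0, 0.003], [0.649, 0.002, -0.76]] q [-0.05  0.19  2.13  0.3   0.12 -1.9 ] F [-0.1  0.2 -0.2] gap 0.0176
travel now mm [-29.3 -12.3  36.5]
rotvec in tool [ 0.     -0.1657  0.0197] travel after turn mm [-23.1 -11.8  40.9]
```

View pics/scene2.png

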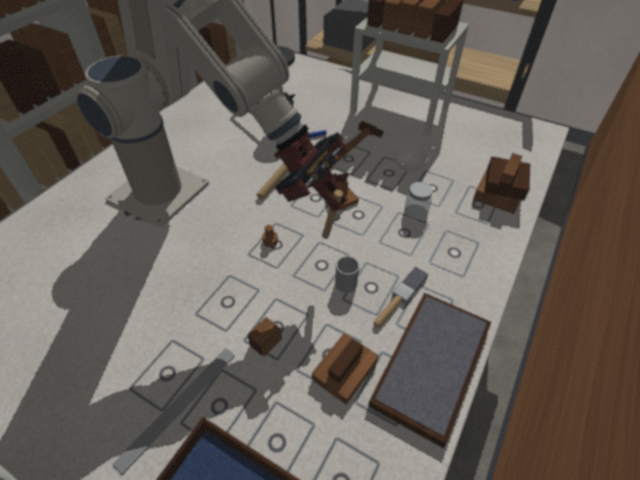

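View pics/top2.png

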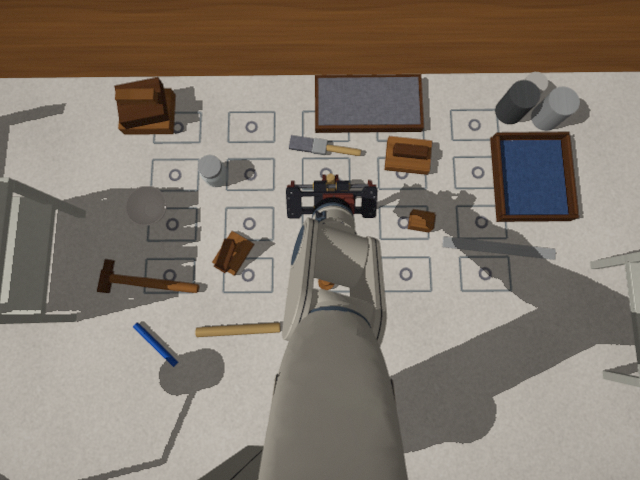

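The dowel hangs nearly upright from the fingers: about (333,222) in the scene view, and end-on at (330,180) in the top view. I'll measure its axis.

```bash
cat > dow.py <<'E'
from h import *
import sys
from scipy.optimize import least_squares
f,x0,x1,y0,y1,z0,z1=sys.argv[1],*map(float,sys.argv[2:])
p,d,C=load(f,"scene")
q=C.reshape(-1,3);q=q[(q[:,0]>x0)&(q[:,0]<x1)&(q[:,1]>y0)&(q[:,1]<y1)&(q[:,2]>z0)&(q[:,2]<z1)]
m0=q.mean(0)
def g(v):
    dd=np.array([v[2],v[3],1]);dd/=np.linalg.norm(dd);e=q-[v[0],v[1],m0[2]]
    return np.linalg.norm(e-np.outer(e@dd,dd),axis=1)-.009
r=least_squares(g,[m0[0]-.004,m0[1]+.005,0,0],loss='soft_l1',f_scale=.002)
v=r.x;print(len(q),"axis at z",m0[2].round(3),v[:2].round(4),"slope dx/dz dy/dz",v[2:].round(3),"res",np.abs(r.fun).mean().round(4),"zrange",q[:,2].min().round(3),q[:,2].max().round(3),"bottom xy",(v[:2]+v[2:]*(q[:,2].min()-m0[2])).round(4))
E
python3 dow.py pics/scene2.npz .52 .68 -.06 .05 .1 .23
```

```text
229 axis at z 0.181 [ 0.583  -0.0069] slope dx/dz dy/dz [0.195 0.009] res 0.0008 zrange 0.131 0.23 bottom xy [ 0.5731 -0.0073]
```

```bash
python3 -m inch '{"travel":[[-11,-4,10],[-11,-4,10],[-12,-4,9],[0,0,0],[0,0,0],[0,0,0],[0,0,0]],"dr":[[0,0,0],[0,0,0],[0,0,0],[0,-0.06,0],[0,-0.06,0],[0,-0.05,0],[0,0,0]],"fingers":[1,1,1,1,1,1,1]}' 25; python3 plan.py 0.64 -0.02 0.25 0.766 0 -0.643 0.0 0.999 0 
python3 - <<'E'
from h import *
for n in("scene",):
    p,d=env.snapshot(n); np.savez(f"pics/{n}3.npz",p=p,d=d)
E
python3 dow.py pics/scene3.npz .57 .72 -.07 .05 .1 .22;python3 dow.py pics/scene3.npz .60 .68 -.055 .015 .085 .2
```

```text
time: 9.1
tool_pos: [0.6434, -0.022, 0.2722]
tcp_rot: [0.378, 0.0, 0.926, 0.012]
force: [0.3, 0.2, -0.1]
finger_gap: 0.0172
t 9.1 pos [ 0.6434 -0.022   0.2722] x,y,z axes [[-0.714, 0.009, -0.7], [-0.009, 1.0, 0.022], [0.7, 0.022, -0.714]] q [-0.09  0.24  2.06  0.91  0.11 -2.53] F [ 0.3  0.2 -0.1] gap 0.0172
travel now mm [18.   1.6 13.4]
rotvec in tool [ 0.0215 -0.0971 -0.0102] travel after turn mm [19.2  2.  11.6]
186 axis at z 0.182 [ 0.6361 -0.0198] slope dx/dz dy/dz [ 0.132 -0.01 ] res 0.0007 zrange 0.142 0.22 bottom xy [ 0.6308 -0.0194]
133 axis at z 0.171 [ 0.6347 -0.0198] slope dx/dz dy/dz [ 0.137 -0.019] res 0.0007 zrange 0.142 0.2 bottom xy [ 0.6306 -0.0192]
```

```bash
python3 -m inch '{"travel":[[-5,0,5],[14,0,14],[14,0,14],[14,0,14]],"dr":[[0,0,0],[0,0,0],[0,0,0],[0,0,0]],"fingers":[1,1,1,1]}' 25; python3 plan.py 0.6445 -0.022 0.142 
python3 - <<'E'
from h import *
for n in("scene",):
    p,d=env.snapshot(n); np.savez(f"pics/{n}4.npz",p=p,d=d);cv2.imwrite("pics/s4.png",cv2.resize(p[200:320,280:420],None,fx=4,fy=4,interpolation=cv2.INTER_CUBIC))
E
python3 dow.py pics/scene4.npz .60 .68 -.055 .015 .085 .17
```

```text
time: 9.55
tool_pos: [0.6563, -0.0214, 0.2335]
tcp_rot: [0.353, -0.012, 0.935, 0.01]
force: [-0.4, 0.4, -0.4]
finger_gap: 0.0179
t 9.55 pos [ 0.6563 -0.0214  0.2335] x,y,z axes [[-0.75, -0.016, -0.661], [-0.029, 1.0, 0.01], [0.661, 0.026, -0.75]] q [-0.09  0.32  2.03  0.89  0.11 -2.54] F [-0.4  0.4 -0.4] gap 0.0179
travel now mm [69.3 -1.1 60.8]
140 axis at z 0.138 [ 0.6431 -0.0206] slope dx/dz dy/dz [0.18  0.001] res 0.0007 zrange 0.103 0.17 bottom xy [ 0.6368 -0.0206]
```

View pics/s4.png

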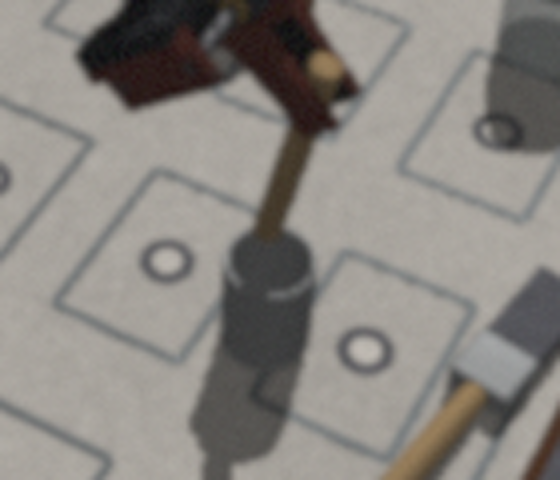

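The dowel is over the cup (tip near (268,235) in the crop), but joint 5 and joint 6 sit at their limits. I'll back the tilt off and yaw the tool about the vertical to free the wrist.

```bash
python3 -m inch '{"travel":[[-14,0,-15],[-14,0,-15],[0,0,0],[0,0,0],[0,0,0],[0,0,0],[0,0,0]],"dr":[[0,0.1,0],[0,0.1,0],[0,0.06,0],[0.05,0,0.11],[0.05,0,0.11],[0.05,0,0.11],[0,0,0]],"fingers":[1,1,1,1,1,1,1]}' 25; python3 plan.py 0.64 -0.02 0.28 0.405 -0.496 -0.766 0.766 0.643 0
```

```text
time: 10.3
tool_pos: [0.6589, -0.011, 0.2483]
tcp_rot: [0.275, 0.104, 0.956, 0.006]
force: [-0.2, -0.3, -0.7]
finger_gap: 0.0177
t 10.3 pos [ 0.6589 -0.011   0.2483] x,y,z axes [[-0.827, 0.202, -0.524], [0.195, 0.978, 0.068], [0.527, -0.046, -0.849]] q [-0.02  0.31  1.92 -0.1   0.36 -1.29] F [-0.2 -0.3 -0.7] gap 0.0177
travel now mm [ -2.8 -10.3 -36.4]
rotvec in tool [ 0.4574 -0.1585  0.5105] travel after turn mm [-16.3 -20.4 -27.5]
```

```bash
python3 -m inch '{"travel":[[0,0,-15],[0,0,-15],[0,0,0],[0,0,0],[0,0,0],[0,0,0],[0,0,0]],"dr":[[0.076,-0.026,0.085],[0.076,-0.026,0.085],[0.076,-0.026,0.085],[0.076,-0.026,0.085],[0.076,-0.026,0.085],[0.076,-0.026,0.085],[0,0,0]],"fingers":[1,1,1,1,1,1,1]}' 25; python3 plan.py 0.64 -0.02 0.28 0.405 -0.496 -0.766 0.766 0.643 0
```

```text
time: 11.0
tool_pos: [0.6452, -0.0099, 0.2598]
tcp_rot: [0.295, 0.337, 0.885, -0.126]
force: [0.5, 0.5, 0.2]
finger_gap: 0.0173
t 11.0 pos [ 0.6452 -0.0099  0.2598] x,y,z axes [[-0.6, 0.522, -0.606], [0.67, 0.742, -0.025], [0.437, -0.421, -0.795]] q [ 0.19  0.35  1.87 -0.86  0.71 -0.04] F [0.5 0.5 0.2] gap 0.0173
travel now mm [-14.4 -11.5 -14. ]
rotvec in tool [ 0.0756 -0.0421  0.1232] travel after turn mm [-16.4 -10.6 -12.5]
```

```bash
python3 -m inch '{"travel":[[0,0,0],[0,0,0],[0,0,0]],"dr":[[0,-0.09,0],[0,-0.08,0],[0,0,0]],"fingers":[1,1,1]}' 25; python3 plan.py 
cat > sn.py <<'E'
from h import *
import sys
p,d=env.snapshot("scene"); np.savez(sys.argv[1]+".npz",p=p,d=d);cv2.imwrite(sys.argv[1]+".png",cv2.resize(p[180:330,260:440],None,fx=4,fy=4,interpolation=cv2.INTER_CUBIC))
E
python3 sn.py pics/s5
python3 dow.py pics/s5.npz .58 .70 -.065 .035 .085 .2
```

```text
time: 11.3
tool_pos: [0.6445, -0.0099, 0.258]
tcp_rot: [0.367, 0.317, 0.861, -0.155]
force: [-0.5, -0.6, -0.6]
finger_gap: 0.0178
t 11.3 pos [ 0.6445 -0.0099  0.258 ] x,y,z axes [[-0.531, 0.432, -0.729], [0.659, 0.752, -0.034], [0.533, -0.499, -0.683]] q [ 0.24  0.37  1.94 -1.2   0.72  0.29] F [-0.5 -0.6 -0.6] gap 0.0178
166 axis at z 0.165 [ 0.6385 -0.0099] slope dx/dz dy/dz [ 0.095 -0.024] res 0.0007 zrange 0.128 0.2 bottom xy [ 0.635 -0.009]
```

View pics/s5.png

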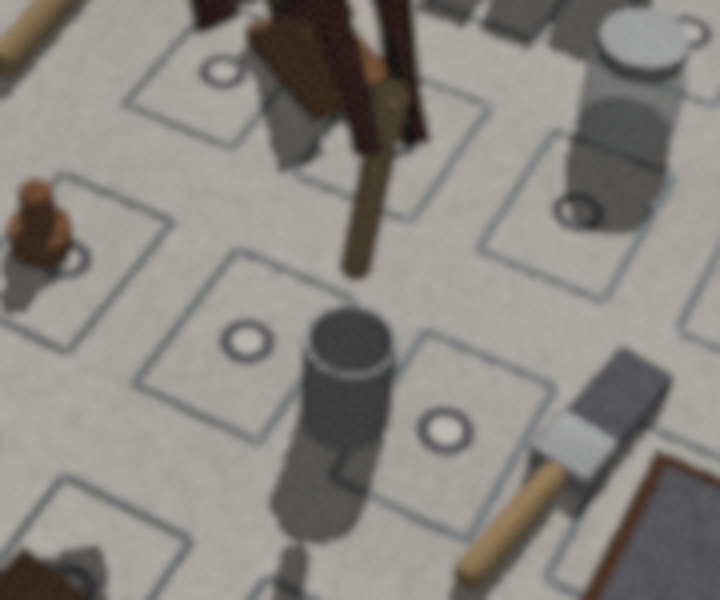

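```bash
python3 -m inch '{"travel":[[-6,-6,7],[14,0.7,14],[14,0.7,14],[0,0,0]],"dr":[[0,0.02,0],[0,0,0],[0,0,0],[0,0,0]],"fingers":[1,1,1,1]}' 25; python3 plan.py 0.6475 -0.021 0.14
python3 sn.py pics/s6
python3 dow.py pics/s6.npz .58 .70 -.065 .035 .085 .17
```

```text
time: 11.75
tool_pos: [0.6494, -0.0227, 0.2196]
tcp_rot: [0.353, 0.316, 0.868, -0.149]
force: [0.0, -0.8, -0.8]
finger_gap: 0.0174
t 11.75 pos [ 0.6494 -0.0227  0.2196] x,y,z axes [[-0.552, 0.443, -0.707], [0.654, 0.756, -0.037], [0.518, -0.482, -0.707]] q [ 0.2   0.43  1.95 -1.24  0.66  0.33] F [ 0.  -0.8 -0.8] gap 0.0174
travel now mm [58.   2.9 54.4]
164 axis at z 0.13 [ 0.6413 -0.0208] slope dx/dz dy/dz [ 0.115 -0.042] res 0.0007 zrange 0.089 0.17 bottom xy [ 0.6366 -0.0191]
```

View pics/s6.png

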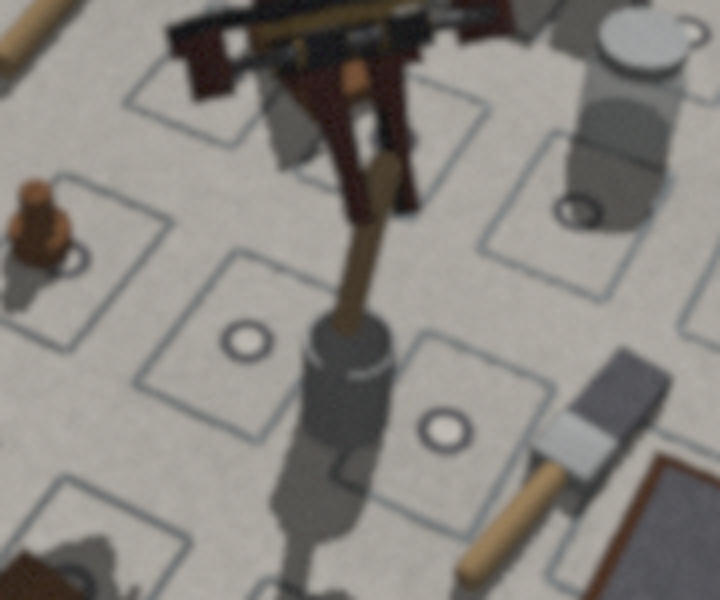

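The dowel tip is over the mouth of the cup at (348,330). I'll keep lowering.

```bash
python3 -m inch '{"travel":[[14,0.7,14],[14,0.7,14],[14,0.7,14],[0,0,0]],"dr":[[0,0.02,0],[0,0.02,0],[0,0.02,0],[0,0,0]],"fingers":[1,1,1,1]}' 25; python3 plan.py 0.6475 -0.021 0.14
python3 sn.py pics/s7
python3 dow.py pics/s7.npz .58 .70 -.065 .035 .085 .13
```

```text
time: 12.2
tool_pos: [0.6516, -0.0225, 0.1631]
tcp_rot: [0.327, 0.321, 0.878, -0.138]
force: [-0.1, -0.1, -1.1]
finger_gap: 0.0175
t 12.2 pos [ 0.6516 -0.0225  0.1631] x,y,z axes [[-0.581, 0.473, -0.662], [0.653, 0.757, -0.033], [0.486, -0.451, -0.749]] q [ 0.18  0.51  1.94 -1.27  0.59  0.38] F [-0.1 -0.1 -1.1] gap 0.0175
travel now mm [18.4 -0.8 14.7]
83 axis at z 0.108 [ 0.6453 -0.0195] slope dx/dz dy/dz [ 0.159 -0.085] res 0.0007 zrange 0.086 0.13 bottom xy [ 0.6418 -0.0176]
```

View pics/s7.png

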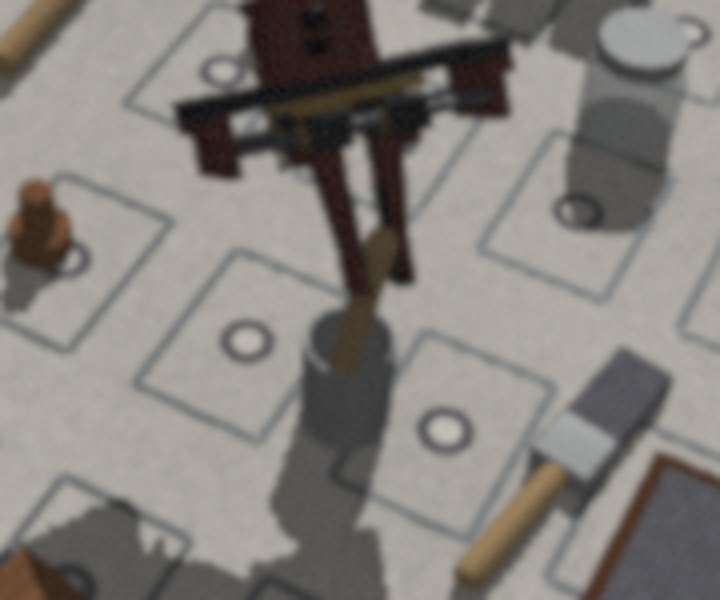

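```bash
python3 -m inch '{"travel":[[10,0.5,10],[5,0,5],[0,0,0]],"dr":[[0,0.01,0],[0,0,0],[0,0,0]],"fingers":[1,1,1]}' 25; python3 plan.py 0.6475 -0.021 0.135
```

```text
time: 12.55
tool_pos: [0.6517, -0.0214, 0.1425]
tcp_rot: [0.323, 0.321, 0.88, -0.136]
force: [0.3, 0.3, -0.6]
finger_gap: 0.0173
t 12.55 pos [ 0.6517 -0.0214  0.1425] x,y,z axes [[-0.585, 0.477, -0.656], [0.653, 0.757, -0.031], [0.482, -0.446, -0.754]] q [ 0.18  0.55  1.95 -1.31  0.58  0.43] F [ 0.3  0.3 -0.6] gap 0.0173
travel now mm [ 7.5 -2.2  3.5]
```

```bash
python3 -m inch '{"travel":[[0,0,0],[0,0,0],[0,0,0],[0,0,0],[0,0,0],[0,0,0]],"dr":[[0,0.01,0],[0,0,0],[0,0,0],[0,0,0],[0,0,0],[0,0,0]],"fingers":[0.8,0.7,0.6,0.6,0.6,0.6]}' 25; python3 plan.py 0.6475 -0.021 0.135;python3 sn.py pics/s8
```

```text
time: 13.15
tool_pos: [0.6523, -0.021, 0.1439]
tcp_rot: [0.32, 0.322, 0.881, -0.134]
force: [0.1, 0.6, 0.3]
finger_gap: 0.0349
t 13.15 pos [ 0.6523 -0.021   0.1439] x,y,z axes [[-0.589, 0.481, -0.649], [0.652, 0.758, -0.03], [0.477, -0.441, -0.76]] q [ 0.18  0.54  1.94 -1.28  0.57  0.41] F [0.1 0.6 0.3] gap 0.0349
travel now mm [ 8.5 -2.9  4.5]
```

View pics/s8.png

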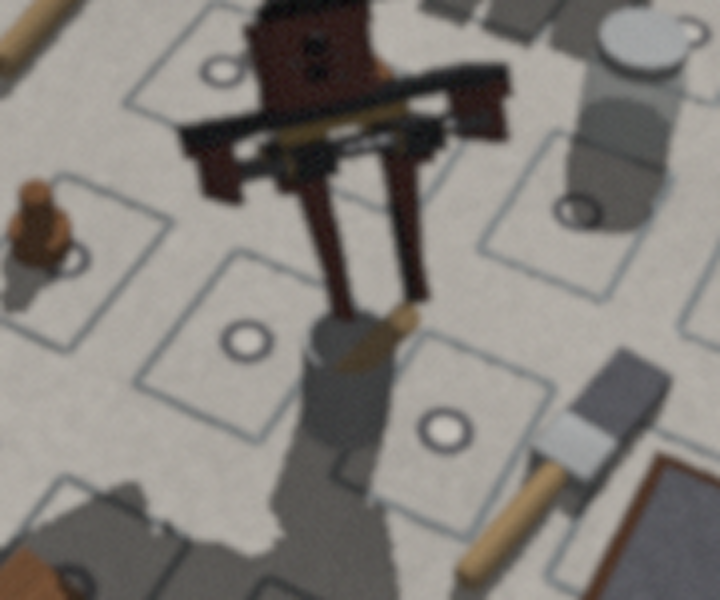

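The dowel was let go and leans against the cup rim, with its upper end near (405,318). I'll retreat along the tool and measure the lean.

```bash
python3 -m inch '{"travel":[[0,0,-10],[0,0,-30],[0,0,-40],[0,0,-40],[0,0,-20],[0,0,0]],"dr":[[0,0.01,0],[0,0,0],[0,0,0],[0,0,0],[0,0,0],[0,0,0]],"fingers":[0,0,0,0,0,0]}' 25; python3 plan.py 0.56 -0.253 0.2 0 0 -1 0.98 -0.17 0;python3 sn.py pics/s9;python3 dow.py pics/s9.npz .58 .74 -.12 .06 .085 .18;python3 dow.py pics/s9.npz .58 .74 -.12 .06 .095 .18
python3 - <<'E'
from h import *
p,d=env.snapshot("top"); np.savez("pics/top9.npz",p=p,d=d);cv2.imwrite("pics/top9.png",p)
E
```

```text
time: 13.8
tool_pos: [0.5837, 0.0416, 0.2536]
tcp_rot: [0.313, 0.323, 0.883, -0.132]
force: [-0.0, -0.2, -0.1]
finger_gap: 0.0796
t 13.8 pos [0.5837 0.0416 0.2536] x,y,z axes [[-0.595, 0.487, -0.639], [0.653, 0.757, -0.031], [0.468, -0.436, -0.769]] q [ 0.33  0.29  1.99 -0.97  0.75  0.17] F [-0.  -0.2 -0.1] gap 0.0796
travel now mm [ -95.2 -236.7  158.5]
rotvec in tool [0.3299 0.6462 0.9982] travel after turn mm [-294.3   27.    53.6]
145 axis at z 0.126 [ 0.6735 -0.0361] slope dx/dz dy/dz [ 0.411 -0.23 ] res 0.0013 zrange 0.086 0.153 bottom xy [ 0.6569 -0.0269]
127 axis at z 0.131 [ 0.6755 -0.0373] slope dx/dz dy/dz [ 0.407 -0.239] res 0.0015 zrange 0.096 0.153 bottom xy [ 0.6614 -0.029 ]
```

View pics/s9.png

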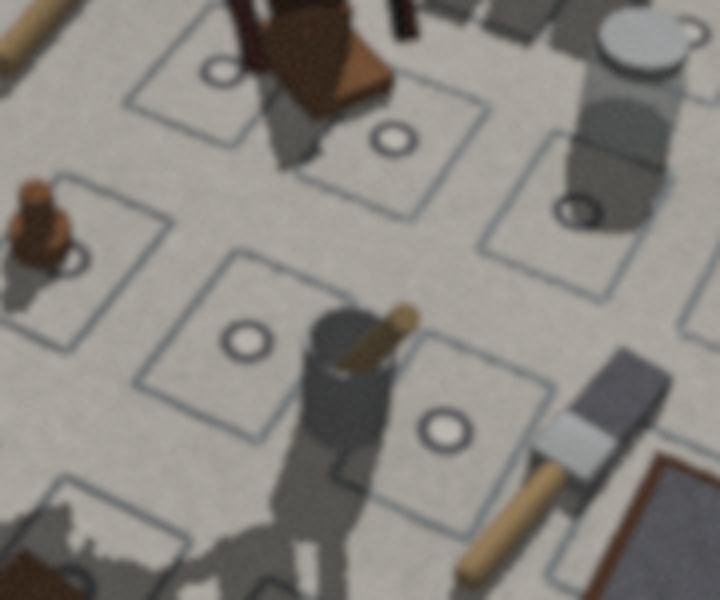

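View pics/top9.png

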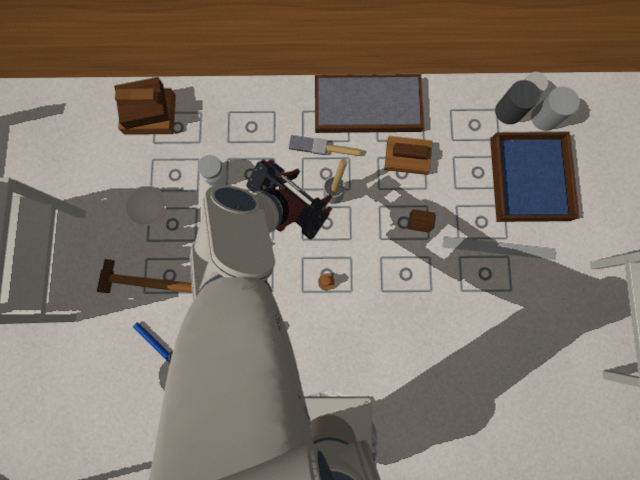

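Measured lean is about 0.44 rad (limit 0.5), and the dowel's middle is about 14 mm from the cup axis. Next is the stamp: turn the tool down first, then travel over.

```bash
python3 -m inch '{"travel":[[0,0,-10],[0,0,-10],[0,0,-10],[0,0,0],[0,0,0],[0,0,0],[0,0,0],[0,0,0],[0,0,0],[0,0,0]],"dr":[[0.037,0.072,0.111],[0.037,0.072,0.111],[0.037,0.072,0.111],[0.037,0.072,0.111],[0.037,0.072,0.111],[0.037,0.072,0.111],[0.037,0.072,0.111],[0.037,0.072,0.111],[0.037,0.072,0.111],[0,0,0]],"fingers":[0,0,0,0,0,0,0,0,0,0]}' 25; python3 plan.py 0.56 -0.253 0.24 0 0 -1 0.98 -0.175 0
```

```text
time: 14.9
tool_pos: [0.5718, 0.0444, 0.2599]
tcp_rot: [-0.018, 0.782, 0.623, -0.009]
force: [0.6, -0.3, 0.7]
finger_gap: 0.0877
t 14.9 pos [0.5718 0.0444 0.2599] x,y,z axes [[0.223, 0.975, 0.009], [0.974, -0.223, -0.039], [-0.036, 0.018, -0.999]] q [0.05 0.35 1.71 0.02 1.12 0.26] F [ 0.6 -0.3  0.7] gap 0.0877
travel now mm [-292.7   55.6   15. ]
rotvec in tool [-0.0389 -0.0101 -0.0485] travel after turn mm [-294.8   40.6   19.9]
```

```bash
python3 - <<'E'
from h import *
# stamp top face from clean first images: side face lines by fitting top face pixels
for f,n in(("pics/top0.npz","top"),("pics/top9.npz","top"),("pics/scene0.npz","scene")):
    p,d,C=load(f,n)
    q=C.reshape(-1,3);m=(q[:,0]>.5)&(q[:,0]<.62)&(q[:,1]>-.31)&(q[:,1]<-.19)&(q[:,2]>.0425)&(q[:,2]<.055);q=q[m]
    mask=m.reshape(480,640).astype(np.uint8);
    c=max(cv2.findContours(mask,0,2)[0],key=cv2.contourArea)
    w=np.array([ray(n,*pt[0],.046)[:2]*1000 for pt in c],np.float32)
    print(f,len(q),q.mean(0).round(4),cv2.minAreaRect(w))
E
```

```text
pics/top0.npz 377 [ 0.5602 -0.2523  0.0462] ((560.1422119140625, -252.9210662841797), (60.67399215698242, 46.3612060546875), 79.74979400634766)
pics/top9.npz 382 [ 0.5605 -0.252   0.0463] ((560.166748046875, -252.89205932617188), (61.36405944824219, 46.38328170776367), 79.83952331542969)
pics/scene0.npz 546 [ 0.5591 -0.2519  0.0464] ((558.7715454101562, -252.76663208007812), (63.69566345214844, 48.12223815917969), 79.77539825439453)
```

```bash
python3 -m inch '{"travel":[[0,0,0],[-36,5,2],[-36,5,2],[-36,5,2],[-36,5,2],[-36,5,2],[-36,5,2],[-36,5,2],[-36,5,2],[0,0,0]],"dr":[[-0.039,-0.01,-0.048],[0,0,0],[0,0,0],[0,0,0],[0,0,0],[0,0,0],[0,0,0],[0,0,0],[0,0,0],[0,0,0]],"fingers":[0,0,0,0,0,0,0,0,0,0]}' 25; python3 plan.py 0.56 -0.2528 0.03 0 0 -1 0.984 -0.177 0
```

```text
time: 15.9
tool_pos: [0.56, -0.2623, 0.2326]
tcp_rot: [0.003, 0.757, 0.653, -0.015]
force: [0.6, 1.0, -0.4]
finger_gap: 0.088
t 15.9 pos [ 0.56   -0.2623  0.2326] x,y,z axes [[0.147, 0.989, -0.027], [0.989, -0.148, -0.014], [-0.018, -0.025, -1.0]] q [-0.44  0.43  1.65 -0.03  1.07 -0.28] F [ 0.6  1.  -0.4] gap 0.088
travel now mm [ 14.9   1.5 202.3]
rotvec in tool [-0.0138  0.0274  0.0301] travel after turn mm [  9.4  -1.7 202.6]
```

```bash
python3 -m inch '{"travel":[[0,0,0],[9,-2,0],[0,0,35],[0,0,35],[0,0,35],[0,0,35],[0,0,0]],"dr":[[-0.014,0.027,0.03],[0,0,0],[0,0,0],[0,0,0],[0,0,0],[0,0,0],[0,0,0]],"fingers":[0,0,0,0,0,0,0]}' 25; python3 plan.py 0.56 -0.2528 0.03 0 0 -1 0.984 -0.177 0; python3 - <<'E'
from h import *
p,d=env.snapshot("scene");cv2.imwrite("pics/s10.png",cv2.resize(p[270:390,200:340],None,fx=4,fy=4,interpolation=cv2.INTER_CUBIC))
E
```

```text
time: 16.6
tool_pos: [0.5578, -0.2472, 0.085]
tcp_rot: [0.001, 0.762, 0.648, -0.006]
force: [-0.6, -0.7, -0.3]
finger_gap: 0.088
t 16.6 pos [ 0.5578 -0.2472  0.085 ] x,y,z axes [[0.161, 0.987, -0.009], [0.987, -0.161, -0.006], [-0.008, -0.008, -1.0]] q [-0.43  0.62  1.75 -0.02  0.78 -0.26] F [-0.6 -0.7 -0.3] gap 0.088
travel now mm [-4.7  3.5 55. ]
rotvec in tool [-0.0062  0.0094  0.0162] travel after turn mm [-5.1  3.2 55. ]
```

View pics/s10.png

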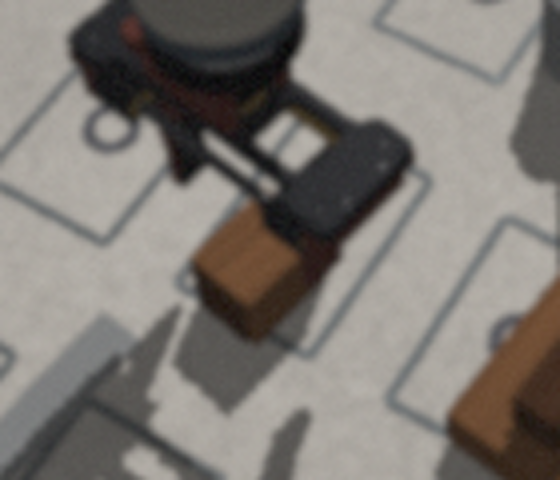

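The fingers are above and astride the stamp, whose free end is at about (235,290) in the crop. I'll descend and grip.

```bash
python3 -m inch '{"travel":[[-5,3,0],[0,0,20],[0,0,20],[0,0,12],[0,0,0]],"dr":[[-0.006,0.009,0.016],[0,0,0],[0,0,0],[0,0,0],[0,0,0]],"fingers":[0,0,0,0,0]}' 30; python3 plan.py 0.56 -0.2528 0.03 0 0 -1 0.984 -0.177 0
```

```text
time: 17.15
tool_pos: [0.569, -0.2552, 0.0439]
tcp_rot: [0.009, 0.766, 0.642, 0.004]
force: [0.6, -0.3, -0.1]
finger_gap: 0.0877
t 17.15 pos [ 0.569  -0.2552  0.0439] x,y,z axes [[0.175, 0.985, -0.005], [0.984, -0.175, 0.018], [0.017, -0.008, -1.0]] q [-0.44  0.69  1.74 -0.    0.7  -0.26] F [ 0.6 -0.3 -0.1] gap 0.0877
travel now mm [ 0.8 -9.5 13.8]
rotvec in tool [0.0183 0.005  0.0022] travel after turn mm [ 0.8 -9.2 13.9]
```

```bash
python3 -m inch '{"travel":[[0,-9,6],[0,0,8],[0,0,0]],"dr":[[0.018,0,0],[0,0,0],[0,0,0]],"fingers":[0,0,0]}' 30; python3 plan.py 0.56 -0.2528 0.03 0 0 -1 0.984 -0.177 0
```

```text
time: 17.45
tool_pos: [0.5613, -0.2546, 0.0322]
tcp_rot: [0.003, 0.766, 0.642, -0.001]
force: [-0.5, 0.9, 0.1]
finger_gap: 0.088
t 17.45 pos [ 0.5613 -0.2546  0.0322] x,y,z axes [[0.175, 0.985, -0.006], [0.985, -0.175, 0.003], [0.002, -0.007, -1.0]] q [-0.44  0.7   1.74 -0.01  0.69 -0.26] F [-0.5  0.9  0.1] gap 0.088
travel now mm [ 1.5 -1.6  2.1]
rotvec in tool [0.0033 0.0063 0.0021] travel after turn mm [ 1.5 -1.6  2.2]
```

```bash
python3 -m inch '{"travel":[[1,-1,3],[0,0,0],[0,0,0],[0,0,0],[0,0,0],[0,0,0],[0,0,0],[0,0,0]],"dr":[[0,0.006,0],[0,0,0],[0,0,0],[0,0,0],[0,0,0],[0,0,0],[0,0,0],[0,0,0]],"fingers":[0.3,0.5,1,1,1,1,1,1]}' 30; python3 plan.py 0.56 -0.2528 0.03
```

```text
time: 18.25
tool_pos: [0.561, -0.2536, 0.0297]
tcp_rot: [0.002, 0.766, 0.642, 0.001]
force: [-0.0, -0.7, 0.9]
finger_gap: 0.0458
t 18.25 pos [ 0.561  -0.2536  0.0297] x,y,z axes [[0.175, 0.985, -0.0], [0.985, -0.175, 0.004], [0.004, -0.001, -1.0]] q [-0.44  0.71  1.75  0.    0.69 -0.27] F [-0.  -0.7  0.9] gap 0.0458
travel now mm [ 0.6 -1.1 -0.3]
```

The stamp is gripped, with a gap of 45.8 mm. Next I'll lift it, yaw the −y end towards the scene camera, and look for the hole.

```bash
python3 -m inch '{"travel":[[0,0,-20],[0,0,-40],[0,0,-40],[0,0,-40],[0,0,-40],[0,0,-40],[0,0,-30],[0,0,0],[0,0,0],[0,0,0]],"dr":[[0,0,0],[0,0,0],[0,0,0],[0,0,-0.14],[0,0,-0.14],[0,0,-0.14],[0,0,-0.14],[0,0,-0.14],[0,0,-0.14],[0,0,-0.14]],"fingers":[1,1,1,1,1,1,1,1,1,1]}' 30; python3 plan.py
python3 -m inch '{"travel":[[0,0,0],[0,0,0],[0,0,0],[0,0,0],[0,0,0],[0,0,0]],"dr":[[0,0,-0.14],[0,0,-0.14],[0,-0.14,0],[0,-0.14,0],[0,-0.14,0],[0,-0.14,0]],"fingers":[1,1,1,1,1,1]}' 30; python3 plan.py
python3 - <<'E'
from h import *
p,d=env.snapshot("scene");cv2.imwrite("pics/s11.png",p)
E
```

```text
time: 19.25
tool_pos: [0.5584, -0.2526, 0.2888]
tcp_rot: [0.0, 0.357, 0.934, 0.001]
force: [0.1, 0.3, -2.1]
finger_gap: 0.0459
t 19.25 pos [ 0.5584 -0.2526  0.2888] x,y,z axes [[-0.746, 0.666, 0.0], [0.666, 0.746, 0.001], [0.001, 0.001, -1.0]] q [-0.44  0.36  1.62  0.    1.16 -1.29] F [ 0.1  0.3 -2.1] gap 0.0459
time: 19.85
tool_pos: [0.5602, -0.2534, 0.2898]
tcp_rot: [0.279, 0.206, 0.936, -0.061]
force: [0.5, 0.2, -2.0]
finger_gap: 0.0459
t 19.85 pos [ 0.5602 -0.2534  0.2898] x,y,z axes [[-0.759, 0.351, -0.548], [0.419, 0.908, 0.0], [0.498, -0.229, -0.837]] q [-0.45  0.18  1.99  0.02  0.4  -1.6 ] F [ 0.5  0.2 -2. ] gap 0.0459
```

View pics/s11.png

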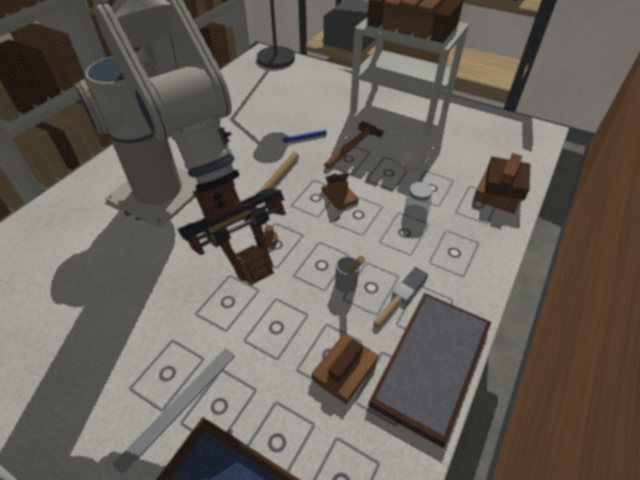

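```bash
python3 - <<'E'
import cv2,numpy as np
p=cv2.imread("pics/s11.png")[225:305,205:305].astype(float)
a=np.clip((p/255)**.5*300,0,255).astype(np.uint8)
cv2.imwrite("pics/s11z.png",cv2.resize(a,None,fx=7,fy=7,interpolation=cv2.INTER_CUBIC))
E
```

```text
(no output)
```

View pics/s11z.png

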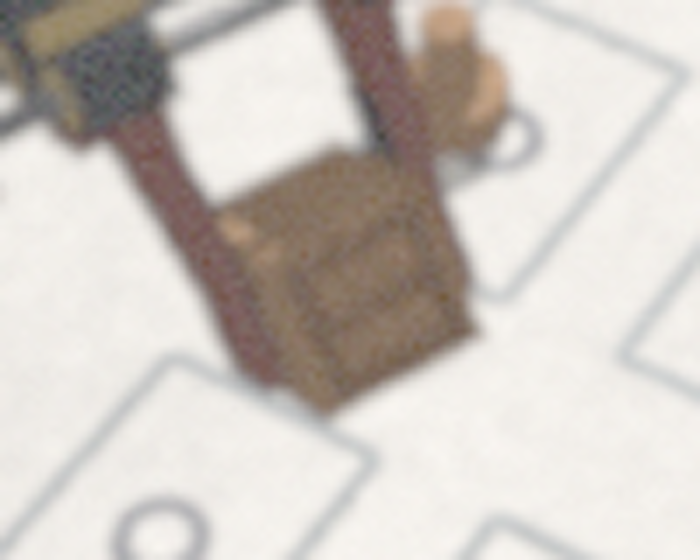

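The end facing the camera shows carved ridges, at about (380,290) in the zoom, so the hole is in the other end (originally +y). I'll undo these turns and tilt the other way about the jaw axis.

```bash
python3 -m inch '{"travel":[[0,0,0],[0,0,0],[0,0,0],[0,0,0],[0,0,0],[0,0,0],[0,0,0],[0,0,0],[0,0,0],[0,0,0]],"dr":[[0,0.145,0],[0,0.145,0],[0,0.145,0],[0,0.145,0],[0,0,0.14],[0,0,0.14],[0,0,0.14],[0,0,0.14],[0,0,0.14],[0,0,0.14]],"fingers":[1,1,1,1,1,1,1,1,1,1]}' 30
python3 -m inch '{"travel":[[0,0,0],[0,0,0],[0,0,0],[0,0,0],[0,0,0],[0,0,0],[0,0,0]],"dr":[[0,0,0.14],[0,0,0.14],[0,0,0.06],[0,0.14,0],[0,0.14,0],[0,0.14,0],[0,0.14,0]],"fingers":[1,1,1,1,1,1,1]}' 30; python3 plan.py 0.56 -0.25 0.3 0.175 0.985 0 0.985 -0.175 0
```

```text
time: 20.9
tool_pos: [0.5495, -0.2486, 0.2864]
tcp_rot: [-0.023, 0.607, 0.794, -0.006]
force: [-0.3, 0.2, -1.5]
finger_gap: 0.0459
time: 21.6
tool_pos: [0.5507, -0.2449, 0.2928]
tcp_rot: [-0.221, 0.708, 0.641, 0.199]
force: [0.4, -0.7, -2.1]
finger_gap: 0.0461
t 21.6 pos [ 0.5507 -0.2449  0.2928] x,y,z axes [[0.1, 0.819, 0.565], [0.995, -0.081, -0.058], [-0.002, 0.568, -0.823]] q [-0.65  0.52  1.49  0.47  1.54 -0.67] F [ 0.4 -0.7 -2.1] gap 0.0461
travel now mm [ 0.8  9.3 -8.8]
rotvec in tool [-0.1151  0.9713 -0.008 ] travel after turn mm [ 7.2 10.1 -3.4]
```

```bash
python3 -m inch '{"travel":[[0,0,0],[0,0,0],[0,0,0],[0,0,0],[0,0,0],[0,0,0],[0,0,0],[0,0,0]],"dr":[[-0.016,0.139,0],[-0.016,0.139,0],[-0.016,0.139,0],[-0.016,0.139,0],[-0.016,0.139,0],[-0.016,0.139,0],[-0.016,0.139,0],[0,0,0]],"fingers":[1,1,1,1,1,1,1,1]}' 30; python3 plan.py 0.56 -0.25 0.3 0.175 0.985 0 0.985 -0.175 0
python3 - <<'E'
from h import *
p,d=env.snapshot("scene");cv2.imwrite("pics/s12.png",p)
p2,d=env.snapshot("top");cv2.imwrite("pics/t12.png",p2)
E
```

```text
time: 22.4
tool_pos: [0.5495, -0.2537, 0.2967]
tcp_rot: [-0.471, 0.526, 0.442, 0.553]
force: [0.5, 0.2, -2.5]
finger_gap: 0.0461
t 22.4 pos [ 0.5495 -0.2537  0.2967] x,y,z axes [[-0.002, -0.057, 0.998], [0.986, -0.165, -0.007], [0.166, 0.985, 0.056]] q [-0.84  0.88  1.44  1.12  2.08 -0.85] F [ 0.5  0.2 -2.5] gap 0.0461
travel now mm [3.1 9.7 5.5]
rotvec in tool [-0.0094 -0.0563 -0.0076] travel after turn mm [3.3 9.7 5.4]
```

View pics/s12.png

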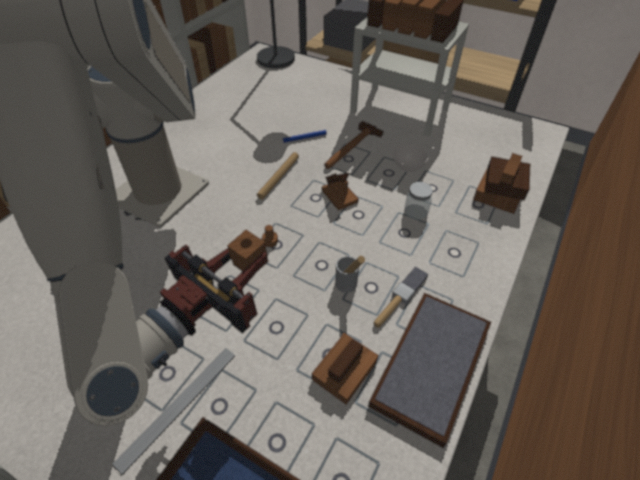

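View pics/t12.png

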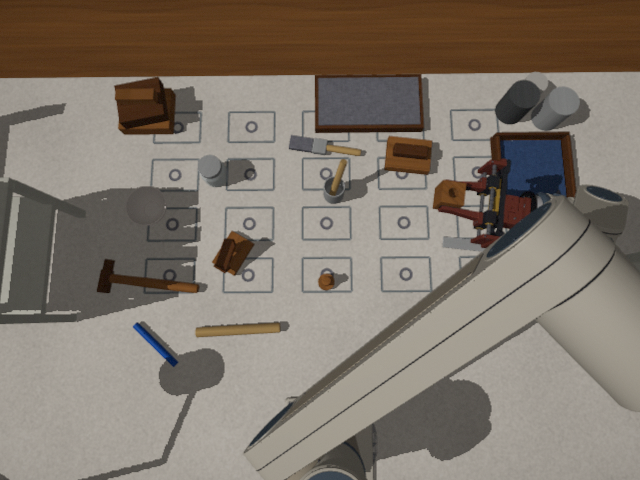

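The hole is visible on the upper face, at (246,242) in the scene view and (449,193) in the top view. I'll trim the last 3°, settle, and run a final check of everything.

```bash
python3 -m inch '{"travel":[[0,0,0],[0,0,0],[0,0,0],[0,0,0]],"dr":[[-0.009,-0.05,-0.008],[0,0,0],[0,0,0],[0,0,0]],"fingers":[1,1,1,1]}' 30; python3 plan.py
python3 - <<'E'
from h import *
p,d=env.snapshot("scene");np.savez("pics/sE.npz",p=p,d=d);cv2.imwrite("pics/sE.png",cv2.resize(p[190:310,190:370],None,fx=4,fy=4,interpolation=cv2.INTER_CUBIC))
q=cloud(d,"scene").reshape(-1,3);m=(q[:,0]>.515)&(q[:,0]<.6)&(q[:,1]>-.28)&(q[:,1]<-.2)&(q[:,2]>.315)&(q[:,2]<.36);q=q[m]
z=np.median(q[:,2]);q=q[abs(q[:,2]-z)<.006];c=q.mean(0);print("top face",c.round(3),"normal",np.linalg.svd(q-c)[2][2].round(3))
t=np.load("pics/top0.npz")['p'];t2=env.snapshot("top")[0];cv2.imwrite("pics/tE.png",t2)
s=env.state();print(s["time"],s["qvel"].round(3),s["finger_gap"])
E
python3 dow.py pics/sE.npz .58 .74 -.12 .06 .085 .18
```

```text
time: 22.9
tool_pos: [0.5519, -0.2544, 0.3044]
tcp_rot: [-0.448, 0.541, 0.464, 0.539]
force: [-0.2, 0.3, -2.2]
finger_gap: 0.046
t 22.9 pos [ 0.5519 -0.2544  0.3044] x,y,z axes [[-0.012, 0.018, 1.0], [0.986, -0.168, 0.015], [0.168, 0.986, -0.016]] q [-0.83  0.85  1.44  1.08  2.04 -0.86] F [-0.2  0.3 -2.2] gap 0.046
top face [ 0.554 -0.249  0.334] normal [-0.012  0.009 -1.   ]
23.0 [-0.002  0.013  0.01   0.    -0.002  0.001] 0.04606860112643248
145 axis at z 0.126 [ 0.6734 -0.0361] slope dx/dz dy/dz [ 0.405 -0.219] res 0.0013 zrange 0.085 0.152 bottom xy [ 0.657  -0.0272]
```

View pics/sE.png

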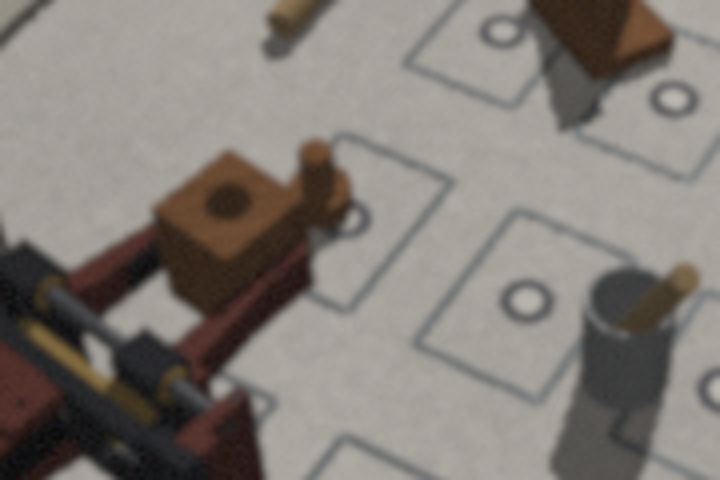

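The hole faces up at (230,200) in the crop, the face normal is vertical to within 1°, and the dowel still stands in the cup at (655,300). I'll hand the job in.

```bash
python3 -m inch '{"travel":[[0,0,0],[0,0,0],[0,0,0]],"dr":[[0,0,0],[0,0,0],[0,0,0]],"fingers":[1,1,1]}' 30; python3 -c "
from plant import env
print(env.sign_off())"
```

```text
time: 23.3
tool_pos: [0.5517, -0.2542, 0.3038]
tcp_rot: [-0.449, 0.541, 0.463, 0.539]
force: [-0.5, -0.5, -1.9]
finger_gap: 0.046
the job is handed in; nothing more can be done
None
```

I stood the dowel in the cup and let go of it before touching the stamp head. I then gripped the stamp and saw carved relief on the first end I turned to the camera. I turned the other end up, and the job was handed in at 23.3 s with the stamp still held.

**Last checks, all within limits:**
- **Stamp:** the hole is visible on top and the top face is level to within about 1°. Its middle is about 0.30 m up. The fingers stop at 46 mm on it with a 30 N grip set, and the arm is still.
- **Dowel:** it leans against the cup rim at about 0.43 rad, which is inside the 0.5 rad limit but not by much. Its middle is about 14 mm from the cup axis and 78 mm up, and it did not move after release.
- **Bystanders:** I saw none of them shifted in the pictures, but I did not measure this.

**Joint limits:** on the first approach to the cup, joint 6 read −2.54, right at its limit, with joint 5 at 0.11. I backed off and approached from the side, where joint 4 read −1.31, also at its limit, just before release. No fault was reported.

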